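# Try a turned peg on the go and no-go gap gauges

### The job

Check the turned peg that stands on the bench: hold it upright by its square head and slide its round shank through the gap of the long-jawed go gauge, in at the flared mouth and right out at the far end, then press it gently and steadily for a moment into the flared mouth of the short-jawed no-go gauge, where it must be stopped by both jaws. Then stand it upright in the shallow plywood tray and let go. Feel your way, since the jaws are not exactly centred on their plates: never push hard, do not tip or drop the peg, and leave the other things alone.

Things in the scene. Friction and masses are not known exactly. Their poses are not given: they have to be found in the camera images.
- peg: the turned wooden peg, standing on the bench near the robot: round shank 24 mm diameter, 60 mm long, under a square head 28 x 28 mm, 45 mm tall; 105 mm in all, 50 to 100 g. Origin: centre of its foot; z up to the head; x, y square to the head's sides. Hold it by the head, which is too wide for the gaps: its underside (60 mm above the foot) must stay above the jaws
- shank (a point): a point on the peg's axis, 30 mm above its foot
- go: GO gauge, the long-jawed one. Steel base plate 70 (x) x 100 (y) x 8 mm fixed on the bench, bearing two smooth polished steel jaw blocks 8 to 65 mm above the bench, a straight gap along x between them. Origin: centre of the plate's underside; +x = push direction, z up. Jaws 50 mm long (x -25 to +25 mm), gap 25.5 mm. Keep below 15 N; a few newtons suffice
- go_mouth (a point): middle of the go gap's flared mouth (robot's side, -x end), on the PLATE's centreline, 40 mm above the bench, axes as the plate. 45 degree flares, 10 mm deep, on both sides. The jaw pair is clamped up to 9 mm to either side (y) of this line, differently each time and per gauge; the offset is not in any reported pose: feel for it or see it
- go_exit (a point): on the go plate's centreline 42 mm beyond its origin in +x, 40 mm above the bench: with its axis here and its foot still well below the jaw tops the peg is through
- nogo: NO-GO gauge, the short-jawed one. Steel base plate 70 (x) x 100 (y) x 8 mm fixed on the bench, bearing two smooth polished steel jaw blocks 8 to 65 mm above the bench, a straight gap along x between them. Origin: centre of the plate's underside; +x = push direction, z up. Jaws 28 mm long (x -14 to +14 mm), gap 20 mm, 4 mm under the shank, so the mouth stops it
- nogo_mouth (a point): middle of the no-go gap's flared mouth (robot's side, -x end), on the PLATE's centreline, 40 mm above the bench, axes as the plate. 45 degree flares, 10 mm deep, on both sides. The jaw pair is clamped up to 9 mm to either side (y) of this line, differently each time and per gauge; the offset is not in any reported pose: feel for it or see it
- nogo_seat (a point): on the no-go plate's centreline, 10.6 mm before its origin (-x), 40 mm above the bench: stopped by both jaws, the peg's axis is this far along x. Bearing on one jaw only it stops earlier, which is no test. A proper try is a steady push of 5 to 12 N kept up for half a second; 20 N bruises the wood
- tray: the tray for passed pegs: shallow open plywood box 100 x 100 mm, 28 mm high, walls and floor 5 mm, fixed on the bench. Origin: centre of its underside
- tub: white plastic tub, 90 mm across, 85 mm tall (bystander)
- mallet: hammer with a wooden handle, lying (bystander)
- driver: wooden-handled screwdriver, lying (bystander)
- scroll: carved wooden scroll piece, about 110 mm long, 22 mm thick, lying flat (bystander)
- offcut: wood offcut 45 x 35 mm, 20 mm high, lying between the peg and the tray (bystander)
- spindle: another turned peg of like shape, 160 mm long, LYING beyond the gauges (bystander)
- collar: flat brass ring 48 mm across, 12 mm high (bystander)
Things that resemble listed ones, but are neither listed nor needed, are in the scene too. What is shaped like the peg but blue or white is not meant.

How it is judged:
On the way, in this order (a step that is already met when the one before it is completed fails the run):
1. the shank has entered the first half of the go gap from the flared mouth (y of shank in the frame of go between -0.0125 and 0.0125 m and z of shank in the frame of go below 0.075 m and x of shank in the frame of go between -0.016 and -0.004 m), for 0.02 s.
2. the shank has reached the far half of the go gap (y of shank in the frame of go between -0.0125 and 0.0125 m and z of shank in the frame of go below 0.075 m and x of shank in the frame of go between 0.012 and 0.025 m), for 0.02 s.
3. the shank has come out at the far end of the go gap, still low (y of shank in the frame of go between -0.02 and 0.02 m and z of shank in the frame of go below 0.075 m and x of shank in the frame of go above 0.038 m), for 0.05 s.
4. the shank is held steadily in the mouth of the no-go gap, stopped by both jaws, with more than 3 N (y of shank in the frame of nogo between -0.0125 and 0.0125 m and z of shank in the frame of nogo below 0.075 m and x of shank in the frame of nogo between -0.012 and -0.005 m and contact force between peg and nogo above 3 N), for 0.3 s.
At the end, for the whole second after the job is handed in: the peg stands upright (within 0.1 rad) and at rest on the tray's floor, its foot within 42 mm of the tray's centre along both sides, released (x of peg in the frame of tray between -0.042 and 0.042 m and y of peg in the frame of tray between -0.042 and 0.042 m and z of peg in the frame of tray below 0.009 m and angle between peg's own z axis and vertical below 0.1 rad and linear speed of peg below 0.02 m/s and contact force between peg and the fingers below 0.1 N); the robot touches nothing.
It fails at once if the peg is pushed against the go gauge with more than 15 N (contact force between peg and go above 15 N).
It fails at once if the peg is pushed against the no-go gauge with more than 20 N (contact force between peg and nogo above 20 N).
It fails at once if the peg is dropped (it falls free of the fingers by more than about 12 mm) (linear speed of peg above 0.5 m/s and contact force between peg and the fingers below 0.1 N).
It fails at once if the peg is tipped by more than 0.5 rad (angle between peg's own z axis and vertical above 0.5 rad).
It fails at once if a bystander is shifted by more than 20 mm (distance of any of tub, mallet, driver, scroll, offcut, spindle, collar from where it was at the start of the episode above 0.02 m).
It also fails if it takes over 72 s, if anything falls off the work surface, if the arm or the gripper's body presses on something with over 40 N, if the wrist force passes 120 N, or if a joint passes its speed limit or range.

### The arm

A 7-joint arm with a two-finger parallel gripper is mounted at the origin on the work surface. World frame = base frame: x ahead of the robot, y to its left, z up, the work surface at z = 0. Lengths are in m, angles in rad, forces in N, time in s.
With the tool pointing down it reaches from about 0.4 to 0.85 m from the base axis. Payload 10.4 kg.
Tool frame: the origin (TCP) lies where the fingers leave the gripper's body, on its centre line; the fingertips stand 73 mm ahead of it and the grasp point (between the pads) lies 54 mm ahead of it; z points along the fingers, y is the line along which they close (so a half turn about z gives the same grasp; the last joint's range is limited). The gripper opens to 85 mm and grips with 20 to 120 N. Pads are 22 mm wide; open, the fingers measure 114 mm over their backs; the gripper's body (76 mm by 85 mm) begins 54 mm behind the grasp point. The pads swing forward as they close: fully open they stand 13 mm farther back than shut.
Start: joints at [1.313, 0.332, -0.065, 1.46, 0.022, 1.35, -0.088], TCP at [0.145, -0.608, 0.304] pointing down, gripper open.
Joint ranges: [-2.6, 2.6], [-0.5, 2.12], [-1.47, 1.34], [0.16, 2.42], [-1.27, 4.41], [0.06, 2.06], [-2.6, 2.6]. Speed limits (rad/s): [2.22, 2.22, 2.79, 2.79, 3.14, 3.14, 3.14].

### API

Orientations are given as a unit quaternion [x, y, z, w].
In Python, from workcell import manip, camera gives the robot as it stands. The module is installed in compiled form; this text tells all that it offers.
- The arm moves only by the shell command python3 -m creep 'ROWS' [OPENING] [FORCE]. ROWS is JSON, a list of rows, each a list of 2 entries, a list of its own where there are three numbers: the shift along the tool's x, y, z in mm, then the turn about the tool's z in rad. In form: [[[tx, ty, tz], twist], ...]. A call has 1 to 5 rows; each row is the pose to reach, as a shift and turn from the pose commanded when the call began, along the tool's axes at that moment; what a row does not reach only later rows make up. A row lasts 1/12 s, in which the tool goes at most 41.7 mm and 7.16 degrees, less where a joint would pass 70% of its speed; a pose out of reach is approached as far as the arm can. A call with a gripper value outside its range is refused whole. OPENING is the opening, from 0 (shut) to 1 (fully open), set as the call begins (- or left out, the last holds). The fingers move at their own pace and stop on an object; FORCE is the grip in N (left out, the last holds). Time passes only in rows, so rows that repeat a pose let the fingers close. It gives the time, the measured TCP pose, the force, the opening and the grip force at its end, in the units of the state.
- manip.get_obs(): the state, without advancing time (a new reading comes with each control period).
- camera(name): name is "scene" or "top" or "wrist"; returns a dict with "pixels" (480x640x3 uint8, red, green, blue), "z_map" (480x640 float32, m along the optical axis (not along the pixel's ray), 0 where there is no reading), "fx", "fy", "cx", "cy" (pixels), "distortion" ([k1, k2, p1, p2, k3] as OpenCV has them; the pictures are not rectified), "extrinsics" (4x4, takes a point from world to camera coordinates). Camera axes: x right, y down, z forward; pixel columns grow to the right and rows downward; lengths in m; the calibration is good to about 2 mm. A picture is of the moment at which its call begins.
- manip.hand_in(): hands the job in; it is judged then, once.
The state is a dict: "clock": time; "joint_pos": joint angles; "joint_velocities": joint speeds; "tau": joint torques, N m; "position": TCP position; "ee_rot": TCP orientation; "ft_force": force on the tool from outside, world axes, zero at the start; "torque": the same for the moment, N m; "grip_width": opening from 0.0 (shut) to 1.0 (fully open); "grasp_force": force on a finger pad.
Only numpy, scipy, OpenCV 4.12 (cv2) and the standard library are available. Lean on these libraries where they do the work, as an engineer would, in place of code of your own. Each camera call takes 0.05 s, during which the arm holds its last target. There are 200 camera calls.

## Working session

There is one attempt and no reset: what is moved stays moved. The work goes in short steps, Python scripts to look and compute and a shell command to move; the robot and the scene stay as the last step left them, time stands still between calls to the robot, and variables do not carry over. Pictures are saved under pics/ and viewed, at most 10 in all, crops included, and the job is handed in when it is done.

```bash
mkdir -p pics; cat > h.py <<'E'
import numpy as np, cv2
from workcell import manip, camera
def grab(n):
    c=camera(n); np.savez(f'{n}.npz',**{k:np.asarray(v) for k,v in c.items()}); return c
def load(n): return dict(np.load(f'{n}.npz'))
def K(c): return np.array([[c['fx'],0,c['cx']],[0,c['fy'],c['cy']],[0,0,1]],float)
def ray(c,uv):
    p=cv2.undistortPoints(np.array(uv,float).reshape(-1,1,2),K(c),np.array(c['distortion'],float)).reshape(-1,2)
    E=np.array(c['extrinsics']); R,t=E[:3,:3],E[:3,3]
    return -R.T@t,(np.c_[p,np.ones(len(p))])@R
def onplane(c,uv,z):
    o,d=ray(c,uv); return o+d*((z-o[2])/d[:,2])[:,None]
def bydepth(c,uv):
    o,d=ray(c,uv); uv=np.array(uv,int).reshape(-1,2); return o+d*np.array(c['z_map'])[uv[:,1],uv[:,0]][:,None]
E
python3 - <<'E'
from h import *
for n in ('scene','top'):
    c=grab(n); cv2.imwrite(f'pics/{n}0.png',c['pixels'][...,::-1]); print(n,np.round(c['extrinsics'],3).tolist(),c['distortion'])
print(manip.get_obs())
E
```

```text
scene [[0.879, 0.476, 0.012, -0.483], [0.255, -0.449, -0.856, -0.102], [-0.402, 0.756, -0.517, 1.271], [0.0, 0.0, 0.0, 1.0]] [-0.04400103  0.          0.          0.          0.        ]
top [[-0.012, -0.999, 0.035, -0.037], [-0.983, 0.005, -0.182, 0.561], [0.181, -0.037, -0.983, 0.841], [0.0, 0.0, 0.0, 1.0]] [-0.05375179  0.          0.          0.          0.        ]
{'clock': 0.1, 'joint_pos': array([ 1.31340733,  0.33278521, -0.0646988 ,  1.46087645,  0.02158403,
        1.34992207, -0.0885002 ]), 'joint_velocities': array([-0.00034111,  0.00029059,  0.001515  , -0.00069543, -0.00168094,
       -0.000583  , -0.00037926]), 'tau': array([ 1.36434923e-03, -6.26750422e+01,  4.93443932e-02, -3.92428350e+01,
        1.63504755e-02,  7.07546526e-03, -2.87303783e-05]), 'position': array([ 0.14534203, -0.60760009,  0.30320096]), 'ee_rot': array([ 9.93116102e-01,  1.17132351e-01, -9.85838778e-05, -6.40653271e-04]), 'ft_force': array([ 1.26955042, -0.52055995, -0.65384295]), 'torque': array([ 0.02476054, -0.01194404,  0.00273831]), 'grasp_force': 0.0, 'grip_width': 1.000057131934347}
```

View pics/scene0.png

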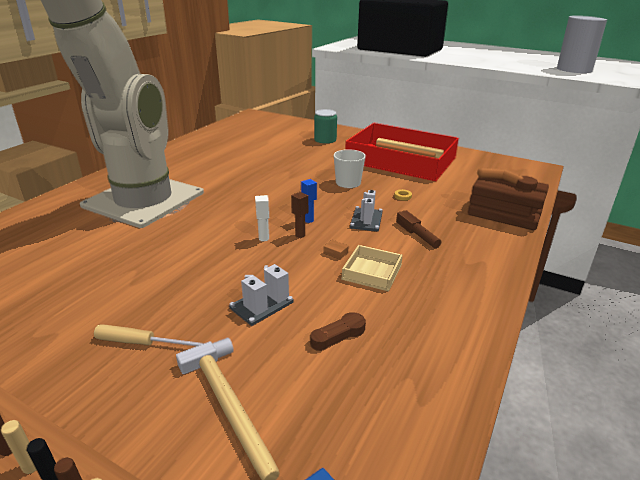

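View pics/top0.png

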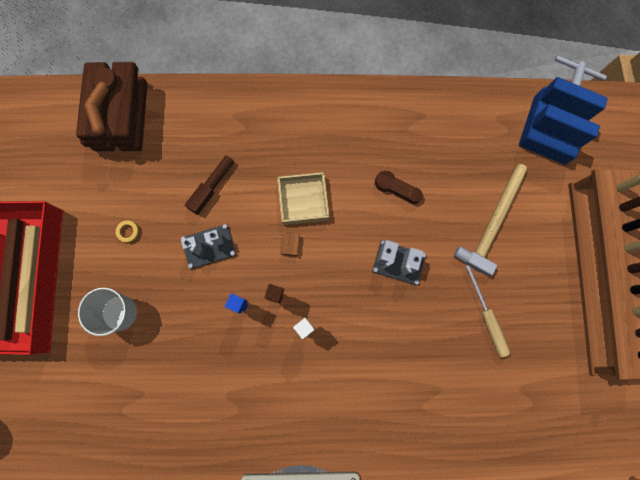

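The peg candidates in the top view are brown at (274,293), blue at (236,303) and white at (303,328). A second like-shaped peg should be lying beyond the gauges. I choose the brown one, since the description rules out blue and white. Next I check it in a close crop and measure.

```bash
python3 - <<'E'
from h import *
c=load('top'); im=c['pixels'][...,::-1]; s=load('scene'); ims=s['pixels'][...,::-1]
def cr(im,u,v,w=33): return cv2.resize(im[v-w:v+w,u-w:u+w],(390,290) if 0 else (290,290),interpolation=cv2.INTER_CUBIC)
m=np.vstack([np.hstack([cr(im,274,293),cr(im,209,246)]),np.hstack([cr(ims,300,214),cr(im,400,262)])])
cv2.imwrite('pics/m.png',m)
hsv=cv2.cvtColor(im,cv2.COLOR_BGR2HSV)
# z of points
for n,p in dict(peg=(274,292),blue=(236,303),white=(303,328),gL=(209,246),gR=(400,262),trayfloor=(303,198),offcut=(289,244)).items():
    print(n,np.round(bydepth(c,[p])[0],4), hsv[p[1],p[0]])
# height map for jaws: pixels with height 50..70mm around gauges
vv,uu=np.mgrid[0:480,0:640]; P=bydepth(c,np.c_[uu.ravel(),vv.ravel()]).reshape(480,640,3); np.save('P.npy',P)
for n,(u,v,w,lo,hi) in dict(peg=(274,292,16,.09,.12),gL=(209,243,32,.055,.075),gR=(400,260,32,.055,.075),tray=(303,198,34,.022,.034)).items():
    M=np.zeros((480,640),np.uint8); M[v-w:v+w,u-w:u+w]=1
    M&=((P[...,2]>lo)&(P[...,2]<hi)).astype(np.uint8)
    k,l,st,ce=cv2.connectedComponentsWithStats(M)
    for i in range(1,k):
        if st[i,4]<15: continue
        q=P[l==i]; r=cv2.minAreaRect((q[:,:2]*1000).astype(np.float32)); print(n,st[i,4],np.round(q.mean(0),4),'rect mm',np.round(r[0],1),np.round(r[1],1),round(r[2],1))
E
```

```text
peg [0.4621 0.0467 0.1047] [  9 140  82]
blue [0.4424 0.1163 0.1054] [112 198 194]
white [ 0.3959 -0.0065  0.1013] [ 45   2 234]
gL [0.5667 0.19   0.0085] [100  40  57]
gR [ 0.5299 -0.2114  0.0098] [96 31 41]
trayfloor [ 0.6717 -0.0076  0.0045] [ 21  88 205]
offcut [0.5677 0.0219 0.021 ] [ 11 157 135]
peg 242 [0.4603 0.0469 0.1047] rect mm [460.7  47.2] [28.1 28.2] 72.6
gL 163 [0.5746 0.1742 0.0648] rect mm [572.4 173.6] [28.5 26.3] 15.3
gL 166 [0.5618 0.2174 0.0648] rect mm [559.1 218.3] [27.9 27.4] 16.1
gR 297 [ 0.542  -0.1771  0.0646] rect mm [ 539.9 -176.4] [26.8 49.8] 71.6
gR 306 [ 0.5266 -0.2257  0.0646] rect mm [ 524.3 -226. ] [26.5 49.1] 72.9
tray 468 [ 0.6685 -0.0079  0.0272] rect mm [668.1  -7.9] [101.4 100.2] 6.0
```

View pics/m.png

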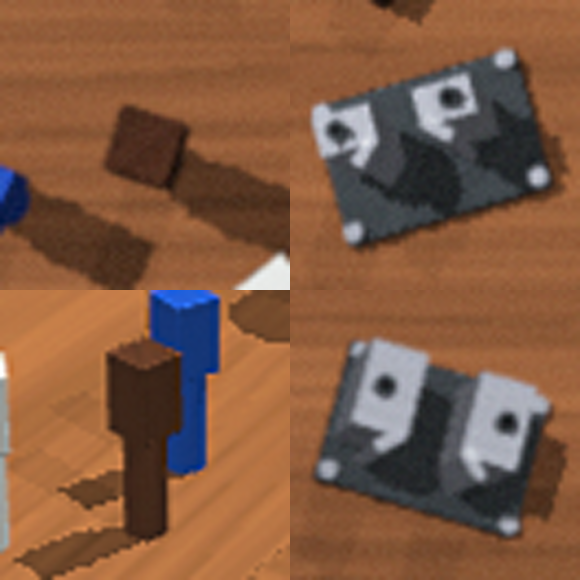

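The crop shows the brown peg standing with its round shank under a square head, at top pixel (274,293). The go gauge, with jaws about 50 mm long, is at top (400,262), and the no-go is at (209,246). Both flares face the robot. Next: a helper that converts world goals into tool shifts, then a wrist look over the go gauge on the way.

```bash
cat > tgt.py <<'E'
# usage: tgt.py x y z yaw_of_tool_y_deg   (TCP goal) -> shift (mm), twist
import sys; from h import *
from scipy.spatial.transform import Rotation as R
x,y,z,yaw=map(float,sys.argv[1:5]); o=manip.get_obs(); r=R.from_quat(o['ee_rot']).as_matrix()
cur=np.degrees(np.arctan2(r[1,1],r[0,1])); d=(yaw-cur+90)%180-90
print('pos',np.round(o['position'],4),'yaw',round(cur,2),'tilt',np.round(r[:2,2],4),'F',np.round(o['ft_force'],1))
print('shift',np.round(r.T@(np.array([x,y,z])-o['position'])*1000,1),'twist',round(-np.radians(d),4),'dist',round(1000*np.linalg.norm(np.array([x,y,z])-o['position'])))
E
python3 tgt.py 0.47 -0.18 0.30 -17.5
```

```text
pos [ 0.1453 -0.6076  0.3032] yaw -76.55 tilt [-0.0003  0.0012] F [ 1.3 -0.5 -0.7]
shift [ 415.2 -340.3    3.6] twist -1.0306 dist 537
```

```bash
python3 -m creep '[[[32,-26,0],0],[[64,-52,0],0],[[96,-78,0],0],[[128,-105,0],0],[[160,-131,0],0]]' 0.6; python3 -m creep '[[[32,-26,0],0],[[64,-52,0],0],[[96,-78,0],0],[[128,-105,0],0],[[160,-131,0],0]]'; python3 -m creep '[[[32,-26,0],-0.12],[[64,-52,0],-0.24],[[95,-78,0],-0.36],[[95,-78,0],-0.48],[[95,-78,0],-0.6]]'; python3 -m creep '[[[0,0,0],-0.12],[[0,0,0],-0.24],[[0,0,0],-0.36],[[0,0,0],-0.43],[[0,0,0],-0.43]]'; python3 tgt.py 0.47 -0.18 0.30 -17.5
python3 - <<'E'
from h import *
c=grab('wrist'); cv2.imwrite('pics/w0.png',c['pixels'][...,::-1]); print(np.round(c['extrinsics'],3).tolist(),c['fx'])
E
```

```text
clock: 0.52
position: [0.2712, -0.4413, 0.3036]
ee_rot: [0.993, 0.117, -0.0, -0.0]
ft_force: [1.0, -0.3, 0.0]
grip_width: 0.603
grasp_force: 0.0
clock: 0.93
position: [0.3963, -0.2767, 0.3039]
ee_rot: [0.993, 0.117, -0.0, 0.0]
ft_force: [2.1, -0.8, 0.2]
grip_width: 0.601
grasp_force: 0.0
clock: 1.35
position: [0.4711, -0.1778, 0.3036]
ee_rot: [0.912, 0.411, 0.0, -0.0]
ft_force: [-0.8, -0.5, 0.8]
grip_width: 0.596
grasp_force: 0.0
clock: 1.77
position: [0.4698, -0.1806, 0.3036]
ee_rot: [0.806, 0.592, -0.0, -0.0]
ft_force: [-0.8, 0.3, 0.2]
grip_width: 0.598
grasp_force: 0.0
pos [ 0.4698 -0.1806  0.3036] yaw -17.34 tilt [-0.0005  0.0001] F [-0.8  0.3  0.2]
shift [0.7 0.  3.6] twist 0.0028 dist 4
[[0.955, -0.298, -0.001, -0.502], [-0.285, -0.913, 0.291, -0.069], [-0.087, -0.277, -0.957, 0.37], [0.0, 0.0, 0.0, 1.0]] 385.5658988371004
```

View pics/w0.png

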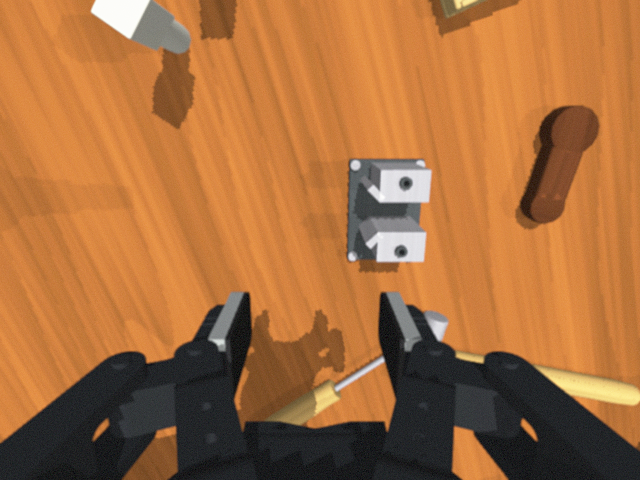

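The wrist view shows the go gauge at (388,210), its jaw tops at about (405,184) and (398,246), and the flares to the left (-x). I measure it with depth, and reuse the method for the no-go and the peg.

```bash
cat > jaws.py <<'E'
from h import *
import sys
def jaws(c,lo=.0605,hi=.069,amin=150):
    vv,uu=np.mgrid[0:480,0:640]; P=bydepth(c,np.c_[uu.ravel(),vv.ravel()]).reshape(480,640,3)
    M=((P[...,2]>lo)&(P[...,2]<hi)&(np.array(c['z_map'])>.15)).astype(np.uint8)
    k,l,st,ce=cv2.connectedComponentsWithStats(M); out=[]
    for i in range(1,k):
        if st[i,4]<amin: continue
        m=(l==i).astype(np.uint8); cn=max(cv2.findContours(m,0,cv2.CHAIN_APPROX_NONE)[0],key=cv2.contourArea)
        q=onplane(c,cn.reshape(-1,2),.065)[:,:2]*1000; r=cv2.minAreaRect(q.astype(np.float32))
        print(st[i,4],'px',np.round(ce[i]),'z',np.round(np.median(P[l==i][:,2]),4),'rect',np.round(r[0],1),np.round(r[1],1),round(r[2],1)); out.append((r,q))
    return out
if __name__=='__main__': jaws(load(sys.argv[1]))
E
python3 jaws.py wrist
```

```text
178 px [164.  32.] z 0.0653 rect [404.9 -19.3] [27.8  3.6] 36.8
1634 px [403. 186.] z 0.0653 rect [ 540.8 -179.1] [25.9 49.7] 72.7
1507 px [398. 244.] z 0.0651 rect [ 525.5 -226.7] [26.6 50.3] 72.7
```

```bash
python3 - <<'E'
from jaws import *
for n in ('wrist','top'):
  for lo in (.0625,.0635):
    print(n,lo); o=[r for r,q in jaws(load(n),lo,.0675,120)]
    o=[r for r in o if r[0][1]<-100]
    a,b=[np.array(r[0]) for r in o]; d=a-b; print('mid',(a+b)/2,'sep',np.linalg.norm(d),'yaw',np.degrees(np.arctan2(d[1],d[0]))-90)
E
python3 tgt.py 0.461 0.047 0.25 -17.4
```

```text
wrist 0.0625
121 px [164.  32.] z 0.0651 rect [405.4 -19.3] [27.1  2.9] 37.4
1590 px [403. 186.] z 0.0653 rect [ 540.8 -179.1] [25.9 49.7] 72.7
1421 px [398. 245.] z 0.0651 rect [ 525.5 -226.7] [26.6 50.3] 72.7
mid [ 533.15716553 -202.90750122] sep 49.971472903546164 yaw -17.77672307478771
wrist 0.0635
1566 px [403. 186.] z 0.0653 rect [ 540.8 -179.1] [25.9 49.6] 72.7
1385 px [399. 245.] z 0.0651 rect [ 525.8 -227.2] [25.7 49.5] 72.7
mid [ 533.29989624 -203.18162537] sep 50.40827160198601 yaw -17.313539312259394
top 0.0625
240 px [389. 252.] z 0.0648 rect [ 540.1 -176.4] [26.4 48.6] 72.8
254 px [413. 259.] z 0.0649 rect [ 524.3 -225.9] [26.7 49.4] 73.4
mid [ 532.19390869 -201.10515594] sep 51.94263094645927 yaw -17.676491641049978
top 0.0635
201 px [389. 252.] z 0.0651 rect [ 540.1 -176.4] [26.4 48.6] 72.8
212 px [413. 259.] z 0.0651 rect [ 524.3 -225.8] [26.4 49.4] 72.2
mid [ 532.17205811 -201.08931732] sep 51.92574412134864 yaw -17.733048884107504
pos [ 0.4698 -0.1806  0.3037] yaw -17.62 tilt [-0.0005  0.0002] F [ 0.5  0.1 -0.7]
shift [214.3 -77.2  53.7] twist -0.0038 dist 234
```

```bash
python3 -m creep '[[[35,-13,9],0],[[70,-26,18],0],[[105,-39,27],0],[[140,-51,36],0],[[175,-63,44],0]]'; python3 -m creep '[[[20,-7,5],0],[[39,-14,9],0],[[39,-14,9],0],[[39,-14,9],0]]'; python3 - <<'E'
from jaws import *
c=grab('wrist'); 
vv,uu=np.mgrid[0:480,0:640]; P=bydepth(c,np.c_[uu.ravel(),vv.ravel()]).reshape(480,640,3)
im=cv2.cvtColor(c['pixels'],cv2.COLOR_RGB2HSV)
M=((P[...,2]>.101)&(P[...,2]<.109)&(np.array(c['z_map'])>.13)).astype(np.uint8)
k,l,st,ce=cv2.connectedComponentsWithStats(M)
for i in range(1,k):
    if st[i,4]<150: continue
    cn=max(cv2.findContours((l==i).astype(np.uint8),0,cv2.CHAIN_APPROX_NONE)[0],key=cv2.contourArea)
    r=cv2.minAreaRect((onplane(c,cn.reshape(-1,2),.105)[:,:2]*1000).astype(np.float32)); print(st[i,4],ce[i],np.median(P[l==i],0),np.median(im[l==i],0),np.round(r[0],1),np.round(r[1],1),r[2])
E
python3 tgt.py 0.461 0.047 0.139 -17.4
```

```text
clock: 2.23
position: [0.462, 0.0068, 0.2594]
ee_rot: [0.808, 0.59, -0.0, 0.0]
ft_force: [0.7, -0.2, 0.2]
grip_width: 0.603
grasp_force: 0.0
clock: 2.57
position: [0.4607, 0.0475, 0.2507]
ee_rot: [0.807, 0.591, -0.0, -0.0]
ft_force: [-0.3, -1.1, 0.4]
grip_width: 0.601
grasp_force: 0.0
2725 [246.21688073 140.11486239] [0.44392898 0.11909406 0.10521038] [108. 219. 240.] [443.8 118.7] [28.  28.3] 65.12153625488281
2151 [317.0344026  248.48860995] [0.46192114 0.04808322 0.10514592] [ 11. 166. 122.] [462.   48.1] [28.8 27.6] 72.18920135498047
887 [257.210823   356.86358512] [ 0.40322874 -0.01070942  0.10516259] [ 28.  18. 203.] [400.3 -10.8] [30.9 19.3] 40.63966751098633
pos [0.461  0.0464 0.2508] yaw -17.62 tilt [-0.0002 -0.0003] F [ 0.2 -1.1  0.1]
shift [ 6.000e-01 -1.000e-01  1.118e+02] twist -0.0039 dist 112
```

```bash
python3 -m creep '[[[1,0,30],0],[[1.5,0,60],0],[[1.5,0,85],0],[[1.5,0,100],0],[[1.5,0,112],0]]'; python3 -m creep '[[[0,0,0],0],[[0,0,0],0],[[0,0,0],0],[[0,0,0],0],[[0,0,0],0]]' 0 50;  python3 -m creep '[[[0,0,0],0],[[0,0,0],0],[[0,0,0],0]]'
```

```text
clock: 3.03
position: [0.461, 0.0466, 0.1373]
ee_rot: [0.808, 0.59, -0.001, -0.0]
ft_force: [-0.1, -0.9, 0.3]
grip_width: 0.601
grasp_force: 0.0
clock: 3.45
position: [0.462, 0.0479, 0.1398]
ee_rot: [0.807, 0.591, 0.001, 0.001]
ft_force: [0.2, -0.3, 0.6]
grip_width: 0.32
grasp_force: 51.9
clock: 3.7
position: [0.4616, 0.048, 0.1392]
ee_rot: [0.807, 0.591, 0.0, 0.0]
ft_force: [-0.1, -1.9, 0.3]
grip_width: 0.318
grasp_force: 52.3
```

```bash
python3 -m creep '[[[0,0,-10],0],[[0,0,-40],0],[[0,0,-75],0],[[0,0,-100],0],[[0,0,-100],0]]'; python3 tgt.py 0.4756 -0.1842 0.239 -17.5
```

```text
clock: 4.12
position: [0.4635, 0.0488, 0.2445]
ee_rot: [0.806, 0.591, 0.003, 0.003]
ft_force: [0.4, 1.1, 0.5]
grip_width: 0.32
grasp_force: 52.2
pos [0.4635 0.0488 0.2445] yaw -17.5 tilt [ 0.0078 -0.0005] F [0.4 1.1 0.5]
shift [-218.6   81.6    5.7] twist -0.0 dist 233
```

```bash
python3 -m creep '[[[-36,14,0],0],[[-72,27,0],0],[[-108,41,0],0],[[-144,54,0],0],[[-180,68,0],0]]'; python3 -m creep '[[[-20,7,0],0],[[-39,14,0],0],[[-39,14,0],0],[[-39,14,0],0]]'; python3 tgt.py 0.4756 -0.1842 0.149 -17.5; python3 - <<'E'
from h import *
s=grab('scene'); im=s['pixels'][...,::-1]; t=grab('top')
E=np.array(s['extrinsics']); p=manip.get_obs()['position']; 
uv,_=cv2.projectPoints(np.array([[p[0],p[1],.12]]),cv2.Rodrigues(E[:3,:3])[0],E[:3,3],K(s),s['distortion']); u,v=uv.ravel().astype(int); print(u,v)
a=cv2.resize(im[v-70:v+70,u-60:u+80],(560,560),interpolation=cv2.INTER_CUBIC); cv2.imwrite('pics/s1.png',a)
E
```

```text
clock: 4.53
position: [0.4716, -0.1458, 0.2392]
ee_rot: [0.806, 0.591, -0.0, 0.0]
ft_force: [1.3, -0.7, -0.4]
grip_width: 0.322
grasp_force: 52.2
clock: 4.87
position: [0.4734, -0.1862, 0.2387]
ee_rot: [0.807, 0.59, 0.0, -0.0]
ft_force: [0.3, 1.1, -0.6]
grip_width: 0.321
grasp_force: 52.2
pos [ 0.4734 -0.1862  0.2387] yaw -17.64 tilt [-0.0004  0.0006] F [ 0.3  1.1 -0.6]
shift [ 2.6  1.6 89.7] twist -0.0025 dist 90
240 236
```

View pics/s1.png

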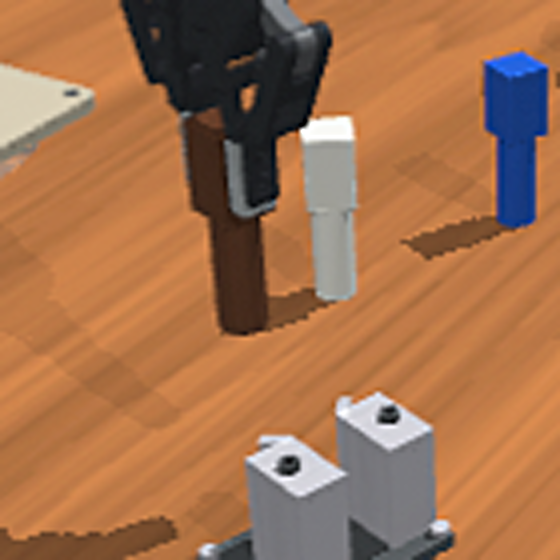

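The peg hangs upright in the fingers, gripped by the head, clear of white and blue. Lowering it in front of the mouth.

```bash
python3 -m creep '[[[1,0,25],0],[[2,1,50],0],[[2.5,1.5,70],0],[[2.5,1.5,80],0],[[2.5,1.5,86],0]]'; python3 -m creep '[[[0,5,0],0],[[0,10,0],0],[[0,15,0],0],[[0,15,0],0]]';  python3 tgt.py 0.5328 -0.2022 0.153 -17.5; python3 -m creep '[[[0,0,0],0],[[0,0,0],0]]';python3 tgt.py 0.5328 -0.2022 0.153 -17.5;
```

```text
clock: 5.38
position: [0.4755, -0.1823, 0.1518]
ee_rot: [0.806, 0.592, -0.0, -0.001]
ft_force: [-0.2, 1.1, -0.7]
grip_width: 0.322
grasp_force: 52.2
clock: 5.72
position: [0.4918, -0.1885, 0.1541]
ee_rot: [0.807, 0.591, 0.001, 0.001]
ft_force: [-0.7, 0.5, -0.9]
grip_width: 0.325
grasp_force: 52.2
pos [ 0.4918 -0.1885  0.1541] yaw -17.54 tilt [ 0.0025 -0.0008] F [-0.7  0.5 -0.9]
shift [-0.7 43.2  1.2] twist -0.0007 dist 43
clock: 5.88
position: [0.4903, -0.1881, 0.1533]
ee_rot: [0.807, 0.591, 0.0, 0.0]
ft_force: [-0.2, -0.8, -0.1]
grip_width: 0.323
grasp_force: 52.2
pos [ 0.4903 -0.1881  0.1533] yaw -17.54 tilt [ 0.0005 -0.0003] F [-0.2 -0.8 -0.1]
shift [-0.6 44.7  0.3] twist -0.0006 dist 45
```

```bash
cat > gf.py <<'E'
import sys; from h import *
g={'go':(.5328,-.2022,-17.5),'nogo':(.5658,.1960,16.6)}[sys.argv[1]]; a=np.radians(g[2]); R=np.array([[np.cos(a),np.sin(a)],[-np.sin(a),np.cos(a)]])
o=manip.get_obs(); print('t',o['clock'],'plate xy mm',np.round(R@(o['position'][:2]-g[:2])*1000,1),'z',round(o['position'][2],4),'F push,lat',np.round(R@o['ft_force'][:2],1),'Fz',round(o['ft_force'][2],1),'T',np.round(R@o['torque'][:2],2))
E
python3 -m creep '[[[-0.5,5,0],0],[[-0.5,10,0],0],[[-0.5,15,0],0],[[-0.5,19,0],0],[[-0.5,19,0],0]]' >/dev/null; python3 gf.py go;  for i in 1; do python3 -m creep '[[[0,1,0],0],[[0,2,0],0],[[0,2,0],0]]'>/dev/null; python3 gf.py go; done; python3 -m creep '[[[0,1,0],0],[[0,2,0],0],[[0,2,0],0]]'>/dev/null; python3 gf.py go; python3 -m creep '[[[0,1,0],0],[[0,2,0],0],[[0,2,0],0]]'>/dev/null; python3 gf.py go
```

```text
t 6.3 plate xy mm [-25.1   0.2] z 0.1529 F push,lat [ 0.6 -0.1] Fz -1.1 T [0.04 0.01]
t 6.55 plate xy mm [-23.9   0.1] z 0.1529 F push,lat [-0.5 -0.7] Fz -0.2 T [0.02 0.03]
t 6.8 plate xy mm [-21.8   0.1] z 0.153 F push,lat [-0.  -0.3] Fz -0.7 T [0.01 0.01]
t 7.05 plate xy mm [-19.7   0.1] z 0.1529 F push,lat [-0.2  0.1] Fz -0.1 T [ 0.   -0.01]
```

```bash
python3 -m creep '[[[0,0.5,0],0],[[0,1,0],0],[[0,1,0],0]]'>/dev/null; python3 gf.py go; python3 -m creep '[[[0,0.5,0],0],[[0,1,0],0],[[0,1,0],0]]'>/dev/null; python3 gf.py go; python3 -m creep '[[[0,0.5,0],0],[[0,1,0],0],[[0,1,0],0]]'>/dev/null; python3 gf.py go
```

```text
t 7.3 plate xy mm [-18.9   0.1] z 0.1529 F push,lat [-0.5  0.6] Fz -0.8 T [ 0.01 -0.04]
t 7.55 plate xy mm [-17.8   0.1] z 0.1529 F push,lat [-0.8 -0.7] Fz -0.8 T [ 0.02 -0.01]
t 7.8 plate xy mm [-16.9   0.1] z 0.1529 F push,lat [-0.1 -1.6] Fz -1.1 T [0.03 0.06]
```

```bash
python3 -m creep '[[[0,0.5,0],0],[[0,1,0],0],[[0,1,0],0]]'>/dev/null; python3 gf.py go; python3 -m creep '[[[0,0.5,0],0],[[0,1,0],0],[[0,1,0],0]]'>/dev/null; python3 gf.py go; python3 -m creep '[[[0,0,0],0],[[0,0,0],0]]'>/dev/null; python3 gf.py go
```

```text
t 8.05 plate xy mm [-15.8   0.1] z 0.1529 F push,lat [-0.1  0.4] Fz -0.9 T [-0.02 -0.02]
t 8.3 plate xy mm [-14.9   0.1] z 0.1529 F push,lat [-0.5  0.4] Fz -0.7 T [0.   0.01]
t 8.4667 plate xy mm [-14.9   0.1] z 0.1529 F push,lat [ 0.  -0.3] Fz -0.7 T [-0.    0.01]
```

```bash
python3 -m creep '[[[0,0.7,0],0],[[0,1.4,0],0],[[0,2,0],0],[[0,2,0],0]]'>/dev/null; python3 gf.py go; python3 -m creep '[[[0,0.7,0],0],[[0,1.4,0],0],[[0,2,0],0],[[0,2,0],0]]'>/dev/null; python3 gf.py go; python3 -m creep '[[[0,0.7,0],0],[[0,1.4,0],0],[[0,2,0],0],[[0,2,0],0]]'>/dev/null; python3 gf.py go; python3 -m creep '[[[0,0.7,0],0],[[0,1.4,0],0],[[0,2,0],0],[[0,2,0],0]]'>/dev/null; python3 gf.py go
```

```text
t 8.8 plate xy mm [-12.8   0.1] z 0.1529 F push,lat [-0.   0.4] Fz -0.7 T [-0.02  0.  ]
t 9.1333 plate xy mm [-10.8   0.1] z 0.1529 F push,lat [0.1 0.4] Fz -1.3 T [0.01 0.02]
t 9.4667 plate xy mm [-8.8  0.1] z 0.1529 F push,lat [0.5 0.7] Fz -0.7 T [ 0.03 -0.01]
t 9.8 plate xy mm [-6.8  0.1] z 0.1529 F push,lat [-0.2 -0.5] Fz -0.7 T [ 0.06 -0.  ]
```

```bash
python3 -m creep '[[[0,1,0],0],[[0,2,0],0],[[0,3,0],0],[[0,4,0],0],[[0,5,0],0]]'>/dev/null; python3 gf.py go; python3 -m creep '[[[0,1,0],0],[[0,2,0],0],[[0,3,0],0],[[0,4,0],0],[[0,5,0],0]]'>/dev/null; python3 gf.py go; python3 -m creep '[[[0,1,0],0],[[0,2,0],0],[[0,3,0],0],[[0,4,0],0],[[0,5,0],0]]'>/dev/null; python3 gf.py go; python3 -m creep '[[[0,1,0],0],[[0,2,0],0],[[0,3,0],0],[[0,4,0],0],[[0,5,0],0]]'>/dev/null; python3 gf.py go
```

```text
t 10.2167 plate xy mm [-1.8  0.1] z 0.1529 F push,lat [0.1 0.7] Fz -0.2 T [-0.04  0.02]
t 10.6333 plate xy mm [3.2 0.1] z 0.1529 F push,lat [0.5 0.3] Fz -1.2 T [0.05 0.02]
t 11.05 plate xy mm [8.2 0.1] z 0.1529 F push,lat [0.9 0.5] Fz -1.3 T [ 0.02 -0.02]
t 11.4667 plate xy mm [13.2  0.1] z 0.1529 F push,lat [ 0.2 -0. ] Fz -1.0 T [ 0.03 -0.01]
```

```bash
python3 -m creep '[[[0,1.2,0],0],[[0,2.4,0],0],[[0,3.6,0],0],[[0,4.8,0],0],[[0,6,0],0]]'>/dev/null; python3 gf.py go; python3 -m creep '[[[0,1.2,0],0],[[0,2.4,0],0],[[0,3.6,0],0],[[0,4.8,0],0],[[0,6,0],0]]'>/dev/null; python3 gf.py go; python3 -m creep '[[[0,2,0],0],[[0,4,0],0],[[0,6,0],0],[[0,8,0],0],[[0,10,0],0]]'>/dev/null; python3 gf.py go; python3 -m creep '[[[0,3,0],0],[[0,6,0],0],[[0,9,0],0],[[0,12,0],0],[[0,12,0],0]]'>/dev/null; python3 gf.py go; python3 -m creep '[[[0,0,0],0],[[0,0,0],0]]'>/dev/null;python3 gf.py go
```

```text
t 11.8833 plate xy mm [19.2  0.1] z 0.1529 F push,lat [-0.6 -0.5] Fz -1.0 T [0.04 0.02]
t 12.3 plate xy mm [25.2  0.1] z 0.1529 F push,lat [0.4 0.3] Fz 0.4 T [-0.02  0.03]
t 12.7167 plate xy mm [35.3  0.1] z 0.1529 F push,lat [ 0.4 -0.1] Fz -0.7 T [-0.01  0.03]
t 13.1333 plate xy mm [47.6  0.1] z 0.1529 F push,lat [-0.   0.2] Fz -0.2 T [-0.03 -0.01]
t 13.3 plate xy mm [47.   0.1] z 0.1528 F push,lat [-0.3 -0.4] Fz -0.7 T [0.   0.01]
```

The peg came out at the far end without measurable force. Lifting and moving to the no-go.

```bash
python3 -m creep '[[[0,0,-15],0],[[0,0,-40],0],[[0,0,-70],0],[[0,0,-95],0],[[0,0,-105],0]]'>/dev/null;  python3 -m creep '[[[0,0,0],-0.1],[[0,0,0],-0.2],[[0,0,0],-0.3],[[0,0,0],-0.4],[[0,0,0],-0.5]]'>/dev/null; python3 -m creep '[[[0,0,0],-0.09],[[0,0,0],-0.09]]'>/dev/null; python3 tgt.py 0.508 0.179 0.25 16.6
```

```text
pos [ 0.5774 -0.2163  0.2572] yaw 16.51 tilt [-0.0009  0.0003] F [-0.4 -0.1 -0.5]
shift [398.7  45.8   7.3] twist -0.0016 dist 401
```

```bash
python3 -m creep '[[[30,3,0],0],[[70,8,0],0],[[110,12,0],0],[[150,17,0],0],[[190,21,0],0]]'>/dev/null; python3 -m creep '[[[40,4,0],0],[[80,9,0],0],[[120,14,0],0],[[155,18,0],0],[[185,22,0],0]]'>/dev/null; python3 -m creep '[[[15,3,0],0],[[24,3,0],0],[[24,3,0],0],[[24,3,0],0]]'>/dev/null; python3 tgt.py 0.508 0.179 0.25 16.6; python3 - <<'E'
from jaws import *
c=grab('wrist'); cv2.imwrite('pics/w1.png',c['pixels'][...,::-1])
for lo in (.0625,.0635):
    o=[r for r,q in jaws(c,lo,.0675,120)]
E
```

```text
pos [0.5102 0.1788 0.2575] yaw 16.18 tilt [-0.0004 -0.0007] F [-0.2 -0.5 -0.9]
shift [ 0.8 -2.   7.5] twist -0.0074 dist 8
958 px [404. 198.] z 0.0652 rect [560.  216.9] [27.8 25.2] 16.2
875 px [400. 257.] z 0.0651 rect [573.2 173.7] [27.9 27. ] 16.2
938 px [404. 198.] z 0.0652 rect [560.  216.9] [27.8 25.2] 16.2
844 px [400. 257.] z 0.0651 rect [573.3 173.3] [27.9 26.2] 16.2
```

View pics/w1.png

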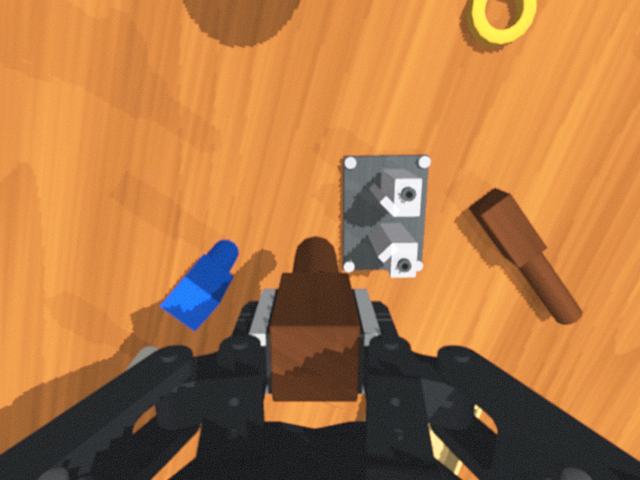

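The no-go gauge is at (387,215) with its jaw tops at (403,198) and (400,257). The peg sits straight in the hand (its shank shows at 316,255).

```bash
sed -i 's/(.5658,.1960,16.6)/(.5662,.1956,16.4)/' gf.py; python3 tgt.py 0.523 0.1829 0.153 16.4; python3 -m creep '[[[0,3,25],0],[[0.4,6,50],0],[[0.4,9,75],0],[[0.4,11,95],0],[[0.4,12.5,104],0]]'; python3 -m creep '[[[0,0,0],0],[[0,0,0],0]]' >/dev/null; python3 gf.py nogo;  python3 tgt.py 0.5470 0.1900 0.153 16.4
```

```text
pos [0.5105 0.178  0.2576] yaw 16.11 tilt [-0.0002 -0.0009] F [-0.2 -0.8 -0.7]
shift [  1.3  13.4 104.6] twist -0.005 dist 105
clock: 15.93
position: [0.5216, 0.1809, 0.151]
ee_rot: [0.601, 0.799, -0.002, -0.001]
ft_force: [0.1, -0.1, -0.5]
grip_width: 0.32
grasp_force: 52.2
t 16.1 plate xy mm [-45.7   0. ] z 0.1543 F push,lat [ 0.3 -0.1] Fz -0.4 T [-0.   -0.05]
pos [0.5224 0.1827 0.1543] yaw 16.18 tilt [-0.0001 -0.0001] F [ 0.3 -0.  -0.4]
shift [ 0.1 25.7  1.3] twist -0.0038 dist 26
```

```bash
python3 -m creep '[[[0,6,1],-0.004],[[0,12,1],-0.004],[[0,18,1],-0.004],[[0,24,1],-0.004],[[0,26,1],-0.004]]'>/dev/null; python3 gf.py nogo; python3 -m creep '[[[0,1,0],0],[[0,2,0],0],[[0,3,0],0],[[0,4,0],0],[[0,4,0],0]]'>/dev/null; python3 gf.py nogo; python3 -m creep '[[[0,0.5,0],0],[[0,1,0],0],[[0,1,0],0]]'>/dev/null; python3 gf.py nogo;  python3 -m creep '[[[0,0.5,0],0],[[0,1,0],0],[[0,1,0],0]]'>/dev/null; python3 gf.py nogo
```

```text
t 16.5167 plate xy mm [-18.6   0.8] z 0.1533 F push,lat [-0.4  0.5] Fz -0.7 T [-0.05 -0.01]
t 16.9333 plate xy mm [-15.8   0.8] z 0.1529 F push,lat [ 0.3 -0.1] Fz -0.5 T [ 0.01 -0.01]
t 17.1833 plate xy mm [-14.8   0.8] z 0.1529 F push,lat [ 1.7 -0.2] Fz -2.1 T [ 0.   -0.02]
t 17.4333 plate xy mm [-13.8   0.9] z 0.1529 F push,lat [ 1.2 -0.4] Fz -0.2 T [-0.02 -0.  ]
```

```bash
python3 -m creep '[[[-0.4,0,0],0],[[-0.8,0,0],0],[[-0.8,0,0],0]]'>/dev/null; python3 gf.py nogo; python3 -m creep '[[[0,0.5,0],0],[[0,1,0],0],[[0,1,0],0]]'>/dev/null; python3 gf.py nogo; python3 -m creep '[[[0,0.3,0],0],[[0,0.5,0],0],[[0,0.5,0],0]]'>/dev/null; python3 gf.py nogo;  python3 -m creep '[[[0,0.3,0],0],[[0,0.5,0],0],[[0,0.5,0],0]]'>/dev/null; python3 gf.py nogo
```

```text
t 17.6833 plate xy mm [-13.9  -0.1] z 0.1529 F push,lat [ 0.4 -0.6] Fz -0.9 T [-0.03 -0.06]
t 17.9333 plate xy mm [-12.7   0. ] z 0.1529 F push,lat [-0.3 -0.4] Fz -1.1 T [ 0.04 -0.04]
t 18.1833 plate xy mm [-12.3   0.1] z 0.1529 F push,lat [0.3 0. ] Fz -1.4 T [-0.01  0.02]
t 18.4333 plate xy mm [-11.8   0. ] z 0.1529 F push,lat [ 0.3 -0.2] Fz -0.8 T [-0.01  0.01]
```

```bash
python3 -m creep '[[[0,0.3,0],0],[[0,0.4,0],0],[[0,0.4,0],0]]'>/dev/null; python3 gf.py nogo; python3 -m creep '[[[0,0.3,0],0],[[0,0.4,0],0],[[0,0.4,0],0]]'>/dev/null; python3 gf.py nogo; python3 -m creep '[[[0,0.3,0],0],[[0,0.4,0],0],[[0,0.4,0],0]]'>/dev/null; python3 gf.py nogo
```

```text
t 18.6833 plate xy mm [-11.4   0.1] z 0.1529 F push,lat [-0.   0.1] Fz -0.8 T [0.02 0.02]
t 18.9333 plate xy mm [-11.1   0. ] z 0.1529 F push,lat [-0.1 -0.4] Fz -0.7 T [-0.07  0.1 ]
t 19.1833 plate xy mm [-10.8  -0.1] z 0.1528 F push,lat [-2.2 -0.1] Fz -0.6 T [-0.24  0.34]
```

Contact. The moments (about 3 N push, -2 N lateral) indicate only the +y jaw bears, so I shift a little to -y.

```bash
python3 -m creep '[[[-0.2,0.1,0],0],[[-0.4,0.2,0],0],[[-0.4,0.2,0],0]]'>/dev/null; python3 gf.py nogo; python3 -m creep '[[[0,0.2,0],0],[[0,0.3,0],0],[[0,0.3,0],0]]'>/dev/null; python3 gf.py nogo
```

```text
t 19.4333 plate xy mm [-10.5  -0.4] z 0.1528 F push,lat [-1.  -1.6] Fz -0.9 T [-0.17  0.21]
t 19.6833 plate xy mm [-10.3  -0.5] z 0.1528 F push,lat [-2.  -1.3] Fz -0.8 T [-0.28  0.52]
```

```bash
python3 -m creep '[[[-0.3,0,0],0],[[-0.5,0,0],0],[[-0.5,0,0],0]]'>/dev/null; python3 gf.py nogo; python3 -m creep '[[[0,0.2,0],0],[[0,0.3,0],0],[[0,0.3,0],0]]'>/dev/null; python3 gf.py nogo
```

```text
t 19.9333 plate xy mm [-10.1  -0.7] z 0.1529 F push,lat [-1.   0.7] Fz -1.9 T [-0.1   0.25]
t 20.1833 plate xy mm [-10.   -0.7] z 0.1529 F push,lat [-2.5  0. ] Fz 0.1 T [0.   0.58]
```

```bash
python3 -m creep '[[[0,0.2,0],0],[[0,0.3,0],0],[[0,0.3,0],0]]'>/dev/null; python3 gf.py nogo; python3 -m creep '[[[0,0.2,0],0],[[0,0.3,0],0],[[0,0.3,0],0]]'>/dev/null; python3 gf.py nogo
```

```text
t 20.4333 plate xy mm [-9.8 -0.7] z 0.1528 F push,lat [-3.8  0.8] Fz 2.3 T [0.04 1.12]
t 20.6833 plate xy mm [-9.7 -0.7] z 0.1528 F push,lat [-5.1 -0.3] Fz 1.6 T [0.05 1.53]
```

```bash
python3 -m creep '[[[0,0.2,0],0],[[0,0.4,0],0],[[0,0.4,0],0],[[0,0.4,0],0],[[0,0.4,0],0]]'>/dev/null; python3 gf.py nogo; python3 -m creep '[[[0,0,0],0],[[0,0,0],0],[[0,0,0],0],[[0,0,0],0],[[0,0,0],0]]'>/dev/null; python3 gf.py nogo; python3 -m creep '[[[0,0,0],0],[[0,0,0],0],[[0,0,0],0],[[0,0,0],0],[[0,0,0],0]]'>/dev/null; python3 gf.py nogo
```

```text
t 21.1 plate xy mm [-9.5 -0.7] z 0.1528 F push,lat [-6.7  0.2] Fz 3.1 T [0.04 1.89]
t 21.5167 plate xy mm [-9.5 -0.7] z 0.1528 F push,lat [-8.1  1. ] Fz 3.7 T [-0.02  1.88]
t 21.9333 plate xy mm [-9.5 -0.7] z 0.1528 F push,lat [-7.6  0.5] Fz 3.3 T [-0.03  1.86]
```

About 7 N steady for over 1 s with zero lateral force, so both jaws bear. Backing off, lifting and going to the tray.

```bash
python3 -m creep '[[[0,-2,0],0],[[0,-8,0],0],[[0,-16,0],0],[[0,-24,0],0],[[0,-32,0],0]]'>/dev/null; python3 gf.py nogo; python3 -m creep '[[[0,0,-15],0],[[0,0,-40],0],[[0,0,-70],0],[[0,0,-95],0],[[0,0,-105],0]]'; python3 tgt.py 0.668 -0.008 0.257 6
```

```text
t 22.35 plate xy mm [-41.7  -0.9] z 0.1529 F push,lat [0.6 0.2] Fz -0.6 T [ 0.04 -0.03]
clock: 22.77
position: [0.5276, 0.1838, 0.2615]
ee_rot: [0.598, 0.801, 0.002, 0.002]
ft_force: [0.4, 0.1, 0.2]
grip_width: 0.326
grasp_force: 52.1
pos [0.5276 0.1838 0.2615] yaw 16.51 tilt [0.0047 0.0007] F [0.4 0.1 0.2]
shift [-223.7   80.     5. ] twist 0.1834 dist 238
```

```bash
python3 -m creep '[[[-36,13,0],0],[[-72,26,0],0],[[-108,39,0],0],[[-144,52,0],0],[[-180,64,0],0]]'>/dev/null; python3 -m creep '[[[-22,8,0],0.06],[[-44,16,0],0.12],[[-44,16,0],0.18],[[-44,16,0],0.18],[[-44,16,0],0.18]]'>/dev/null; python3 tgt.py 0.668 -0.008 0.155 6; python3 - <<'E'
from h import *
s=grab('scene'); im=s['pixels'][...,::-1]
E=np.array(s['extrinsics']); p=manip.get_obs()['position']
uv,_=cv2.projectPoints(np.array([[p[0],p[1],.12]]),cv2.Rodrigues(E[:3,:3])[0],E[:3,3],K(s),s['distortion']); u,v=uv.ravel().astype(int); print(u,v)
cv2.imwrite('pics/s2.png',cv2.resize(im[v-60:v+80,u-70:u+70],(560,560),interpolation=cv2.INTER_CUBIC))
E
```

```text
pos [ 0.667  -0.0082  0.2573] yaw 6.33 tilt [-0.0008  0.0003] F [-0.2  0.1 -0.9]
shift [1.000e-01 1.100e+00 1.023e+02] twist 0.0058 dist 102
374 221
```

View pics/s2.png

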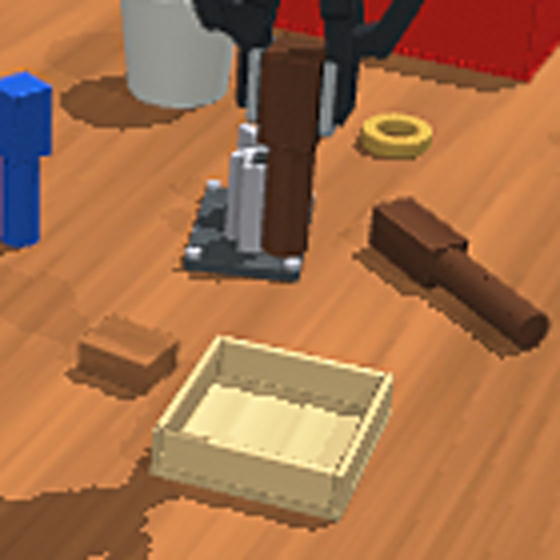

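The peg hangs upright above the tray, perhaps leaning a degree or two. Tray, offcut, handle and ring are undisturbed. Lowering to the floor by feel.

```bash
python3 -m creep '[[[0,1,25],0],[[0,1,55],0],[[0,1,80],0],[[0,1,95],0],[[0,1,102],0]]'>/dev/null; python3 -m creep '[[[0,0,2],0],[[0,0,5],0],[[0,0,7],0],[[0,0,8],0],[[0,0,8],0]]'; python3 -m creep '[[[0,0,0.7],0],[[0,0,1.4],0],[[0,0,1.4],0]]'; python3 -m creep '[[[0,0,0.7],0],[[0,0,1],0],[[0,0,1],0]]'
```

```text
clock: 24.48
position: [0.6689, -0.0087, 0.1487]
ee_rot: [0.668, 0.744, 0.0, 0.0]
ft_force: [-0.7, -0.7, -1.2]
grip_width: 0.325
grasp_force: 52.1
clock: 24.73
position: [0.6686, -0.0088, 0.1466]
ee_rot: [0.668, 0.744, 0.0, 0.0]
ft_force: [-0.2, -0.2, -1.2]
grip_width: 0.325
grasp_force: 52.1
clock: 24.98
position: [0.6685, -0.0087, 0.1454]
ee_rot: [0.668, 0.744, -0.0, -0.0]
ft_force: [-0.7, -0.6, -0.0]
grip_width: 0.323
grasp_force: 52.1
```

```bash
python3 -m creep '[[[0,0,0.5],0],[[0,0,0.8],0],[[0,0,0.8],0]]'; python3 -m creep '[[[0,0,0.4],0],[[0,0,0.5],0],[[0,0,0.5],0]]' | sed -n '2p;4p'
```

```text
clock: 25.23
position: [0.6685, -0.0087, 0.1446]
ee_rot: [0.668, 0.744, -0.0, -0.0]
ft_force: [0.8, 0.4, 0.1]
grip_width: 0.322
grasp_force: 52.1
position: [0.6686, -0.0087, 0.1443]
ft_force: [-0.2, -0.4, 0.0]
```

```bash
python3 -m creep '[[[0,0,0.4],0],[[0,0,0.5],0],[[0,0,0.5],0]]' | sed -n '2p;4p';python3 -m creep '[[[0,0,0.4],0],[[0,0,0.5],0],[[0,0,0.5],0]]' | sed -n '2p;4p'; python3 gf.py go
```

```text
position: [0.6687, -0.0087, 0.1442]
ft_force: [-2.0, -0.0, 5.2]
position: [0.6687, -0.0087, 0.1442]
ft_force: [-3.5, -0.0, 9.2]
t 25.9833 plate xy mm [ 71.4 225.4] z 0.1442 F push,lat [-3.3 -1.1] Fz 9.2 T [-0.45  0.97]
```

On the floor. Easing off, then opening in stages.

```bash
python3 -m creep '[[[0,0,-0.6],0],[[0,0,-0.8],0],[[0,0,-0.8],0]]' - 20 | sed -n '2p;4p;6p'; python3 -m creep '[[[0,0,0],0],[[0,0,0],0],[[0,0,0],0]]' 0.36 |sed -n '2,6p'; python3 -m creep '[[[0,0,0],0],[[0,0,0],0],[[0,0,0],0]]' 0.6|sed -n '2,6p'; python3 - <<'E'
from h import *
s=grab('scene'); cv2.imwrite('pics/s3.png',cv2.resize(s['pixels'][160:300,304:444,::-1],(560,560),interpolation=cv2.INTER_CUBIC))
E
```

```text
position: [0.6687, -0.0087, 0.1443]
ft_force: [-2.0, -0.8, 4.7]
grasp_force: 52.9
position: [0.6685, -0.0088, 0.1437]
ee_rot: [0.668, 0.744, -0.0, -0.0]
ft_force: [-0.0, 0.8, 0.8]
grip_width: 0.361
grasp_force: 0.0
position: [0.6686, -0.0088, 0.1439]
ee_rot: [0.668, 0.744, -0.0, 0.0]
ft_force: [-0.9, -0.0, 1.0]
grip_width: 0.598
grasp_force: 0.0
```

View pics/s3.png

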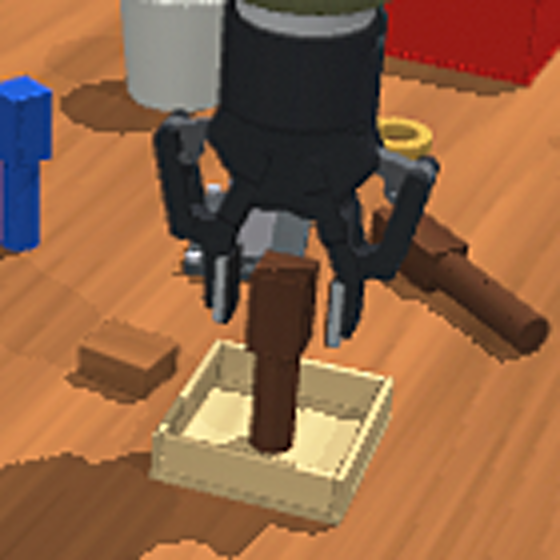

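The peg stands upright in the tray, released (foot at crop pixel 272,445). Retreating straight up, then checking.

```bash
python3 -m creep '[[[0,0,-8],0],[[0,0,-25],0],[[0,0,-50],0],[[0,0,-80],0],[[0,0,-110],0]]'>/dev/null; python3 -m creep '[[[0,0,-20],0],[[0,0,-30],0],[[0,0,-30],0],[[0,0,-30],0],[[0,0,-30],0]]'; python3 - <<'E'
from h import *
c=grab('wrist')
vv,uu=np.mgrid[0:480,0:640]; P=bydepth(c,np.c_[uu.ravel(),vv.ravel()]).reshape(480,640,3); z=P[...,2]
m=(z>.106)&(z<.114)&(np.hypot(P[...,0]-.668,P[...,1]+.008)<.04); print(m.sum(),np.median(P[m],0),z[m].std())
E
```

```text
clock: 27.62
position: [0.668, -0.0089, 0.2821]
ee_rot: [0.668, 0.744, -0.001, -0.001]
ft_force: [-0.8, 0.9, 0.1]
grip_width: 0.604
grasp_force: 0.0
1746 [ 0.66829193 -0.00789744  0.11011063] 0.0007587861692739101
```

The head top is at z = 0.110 (5 + 105 mm), level and centred over the tray, so I hand in.

```bash
python3 -c "
from workcell import manip
print(manip.hand_in())"
```

```text
the job is handed in; nothing more can be done
None
```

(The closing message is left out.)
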